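# Lock the screen frame with the L-slot clamp

## Robot

A 6-joint arm with a two-finger parallel gripper is mounted at the origin on the work surface. World frame = base frame: x ahead of the robot, y to its left, z up, the work surface at z = 0. Lengths are in mm, angles in rad, forces in N, time in s.
With the tool pointing down it reaches from about 300 to 750 mm from the base axis. Payload 8.5 kg.
Tool frame: the origin (TCP) lies on the centre line of the jaws, within the pads' length; the fingertips stand 11 mm ahead of it and the grasp point (between the pads) lies 8 mm behind it (finger_overhang is the distance from the TCP to the fingertips, in mm); z points along the fingers, y is the line along which they close (so a half turn about z gives the same grasp; the last joint's range is limited). The gripper opens to 85 mm and grips with 20 to 120 N. Pads are 22 mm wide; open, the fingers measure 114 mm over their backs; the gripper's body (76 mm by 85 mm) begins 54 mm behind the grasp point. The pads swing forward as they close: fully open they stand 13 mm farther back than shut.
Start: joints at [0.935, 0.381, 1.297, -0, 1.464, -0.215], TCP at [224.659, 502.004, 218.322] pointing down, gripper open.
Joint ranges: [-3.11, 3.11], [-0.89, 2.33], [0.22, 2.48], [-1.42, 4.56], [0.17, 2.85], [-2.88, 2.88]. Speed limits (rad/s): [2.39, 2.39, 3.14, 3.14, 3.14, 3.14].

## Interface

Orientations are given as a 3x3 rotation matrix whose columns are the frame's x, y, z axes.
In Python, from cell import sense, get_image, job_done, finger_overhang gives the robot as it stands. The module is installed in compiled form; this text tells all that it offers.
- The arm moves only by the tool send_rows, never from a script. Its argument "deltas" is a list of rows, each an object of numbers: "tx", "ty", "tz": the shift along the tool's x, y, z in cm; "yaw": the turn about the tool's z in degrees. In form: [{"tx": .., "ty": .., "tz": .., "yaw": ..}, ...]. A call has 1 to 10 rows; each row shifts and turns the commanded pose from where the row before left it, along the tool's axes as they then stand; what a row does not reach is not made up. A row lasts 1/8 s, in which the tool goes at most 62.5 mm and 10.7 degrees, less where a joint would pass 70% of its speed; a pose out of reach is approached as far as the arm can. A call with a gripper value outside its range is refused whole. "jaw" is the opening in per cent of the stroke, from 0 (shut) to 100 (fully open), set as the call begins (left out, the last holds). The fingers move at their own pace and stop on an object; the grip force is fixed at half the most. Time passes only in rows, so rows that do not move let the fingers close. It gives the time, the measured TCP pose, the force, the opening and the grip force at its end, in the units of the state.
- sense(): the state, without advancing time (a new reading comes with each control period).
- get_image(name): name is "side" or "top"; returns a dict with "frame" (420x560x3 uint8, red, green, blue), "camera_matrix" (3x3 intrinsics, pixels), "world_to_cam" (4x4, takes a point from world to camera coordinates). Camera axes: x right, y up, looking along -z (the intrinsics and any distortion apply to the point x, -y, -z); pixel columns grow to the right and rows downward; lengths in mm; the calibration is good to about 2 mm. A picture is of the moment at which its call begins. There is no depth.
- job_done(): hands the job in; it is judged then, once.
The state is a dict: "clock": time; "joints": joint angles; "dq": joint speeds; "joint_torque": joint torques, N m; "eef_pos": TCP position; "eef_rot": TCP orientation; "ft_force": force on the tool from outside, world axes, zero at the start; "torque": the same for the moment, N m; "gripper_width": opening from 0.0 (shut) to 1.0 (fully open); "gripper_force": force on a finger pad.
Only numpy, scipy, OpenCV 4.12 (cv2) and the standard library are available. Lean on these libraries where they do the work, as an engineer would, in place of code of your own. Each camera call takes 0.05 s, during which the arm holds its last target. There are 200 camera calls.

## Task

Lock the printing screen for the next print: with your fingertips, push the round clamp knob along the long leg of the L-shaped slot to the corner, then push it round the corner and fully home to the end of the short leg, so that its washer laps over the frame. Only push the knob from its side: do not take it between the fingers or lift it. Leave everything else on the bench where it is, and finish clear of the knob.

Things in the scene. Friction and masses are not known exactly. Their poses are not given: they have to be found in the camera images.
- clamp: Fixed printing board, plywood 395 x 390 x 10 mm, with a screen frame and, on its robot side, a steel gate plate with an L-shaped slot 16 mm wide. Origin: on the table, straight below the centre line of the slot's corner. x runs from the corner along the short leg to the frame, y along the long leg from its start to the corner, z up. Plate: x -45 to 59, y -125 to 40 mm, top 38 mm high.
- slot_start (a point): Centre of the knob's stem when it is at the far end of the long leg, at the height of the plate's top; 90 mm before the corner. The knob begins on the long leg, 0 to 40 mm from this point.
- slot_corner (a point): Centre of the stem when it is at the corner of the L, at plate-top height.
- slot_end (a point): Centre of the stem when it is at the closed end of the short leg, at plate-top height; 45 mm from the corner. The locked position. The aluminium frame's near rail begins 16 mm beyond this point; it is 30 mm wide and its top is 36 mm above the table.
- knob: Black round knob, 36 mm across, 4 to 50 mm above the plate's top, upright on a steel washer 56 mm across and 4 mm thick that lies on the plate. A 13 mm stem goes through the slot (1.5 mm play each side) to a flange below, so it cannot come out. About 0.25 kg; slides lightly (0.5 to 3 N, plain sliding, no spring), stays where left. Origin: on its axis at the washer's underside (plate-top height). Spins freely about z.
- knob_mid (a point): Point on the knob's axis 25 mm above its underside, about half-way up the knob.
- squeegee: Bystander, to be left alone: wood-handled squeegee 24 x 200 x 61 mm resting on the mesh inside the far part of the frame.
- tape_roll: Bystander, to be left alone: roll of tape, 84 mm across, 24 mm high, lying on the mesh.
- ink_jar: Bystander, to be left alone: white jar, 60 mm across, 75 mm high, on the board to the left (+y) of the gate plate.
- spatula: Bystander, to be left alone: ink spatula about 250 mm long lying on the table in front (-x) of the board.
- brush_pot: Bystander, to be left alone: white tub, 84 mm across, 105 mm high, with brush handles up to 205 mm, on the table right (-y) of the board.
- brush: Bystander, to be left alone: brush about 180 mm long lying on the table right of the board.
- bottle: Bystander, to be left alone: white bottle, 64 mm across, 170 mm high, on the table left of the board.
There are look-alikes about, which are no part of the job. What is shaped like the knob but green or purple is not meant.

How it is judged:
By the outcome, as a careful person would: the job done as asked, in the order asked, and still so for the second after the job is handed in, with the robot touching nothing.
It also fails if it takes over 45 s, if anything falls off the work surface, if the arm or the gripper's body presses on something with over 40 N, if the wrist force passes 120 N, or if a joint passes its speed limit or range.

## Working session

There is one attempt and no reset: what is moved stays moved. The work goes in short steps, Python scripts to look and compute and a tool call to move; the robot and the scene stay as the last step left them, time stands still between calls to the robot, and variables do not carry over. Pictures are saved under pics/ and viewed, at most 11 in all, crops included, and the job is handed in when it is done.

Besides the shell and the picture viewer there is one more tool, called after "Call:" in YAML: its name, and indented under it one key for each argument. send_rows: Moves the arm, as the interface text tells. Its arguments: {"type":"object","properties":{"deltas":{"type":"array","items":{"type":"object","properties":{"tx":{"type":"number"},"ty":{"type":"number"},"tz":{"type":"number"},"yaw":{"type":"number"}}}},"jaw":{"type":"number"}},"required":["deltas"]}

```bash
mkdir -p pics; python3 - <<'E'
from cell import *
import cv2,numpy as np
for n in("side","top"):
    d=get_image(n);cv2.imwrite(f"pics/{n}0.png",d["frame"][:,:,::-1]);print(n,d["camera_matrix"],np.round(d["world_to_cam"],3).tolist(),[k for k in d])
s=sense();print(s["eef_pos"],np.round(s["eef_rot"],3).tolist(),s["clock"],finger_overhang)
E
```

```text
side [[379.69350461   0.         274.67944761]
 [  0.         379.69350461 205.97898035]
 [  0.           0.           1.        ]] [[0.981, -0.194, 0.011, -548.506], [0.142, 0.754, 0.641, -131.409], [-0.133, -0.627, 0.767, -1022.783], [0.0, 0.0, 0.0, 1.0]] ['frame', 'camera_matrix', 'world_to_cam']
top [[541.14642025   0.         285.8654524 ]
 [  0.         541.14642025 210.67355309]
 [  0.           0.           1.        ]] [[0.013, -1.0, 0.011, -14.08], [0.988, 0.015, 0.157, -602.91], [-0.157, 0.009, 0.988, -1250.763], [0.0, 0.0, 0.0, 1.0]] ['frame', 'camera_matrix', 'world_to_cam']
[224.50701025 501.78544002 217.74156903] [[-0.913, 0.408, -0.001], [0.409, 0.913, -0.001], [0.0, -0.001, -1.0]] 0.1 11.0
```

View pics/top0.png

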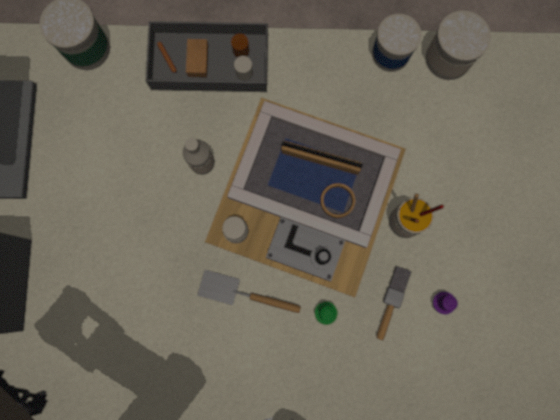

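View pics/side0.png

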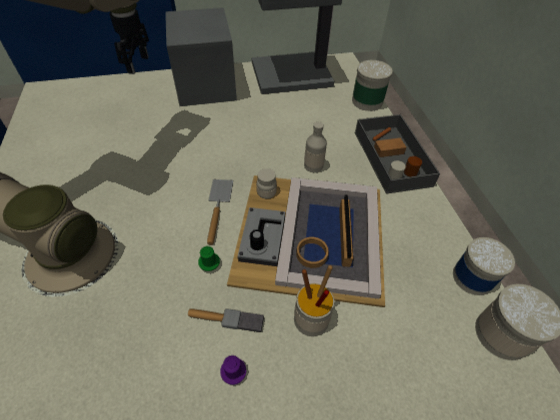

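The top view shows the black knob on the gate plate near (323,256). The green look-alike is at (326,313) and the purple one at (445,302). The black one on the plate fits the description. I'll confirm it in an enlarged crop.

```bash
python3 - <<'E'
import cv2,numpy as np
a=cv2.imread("pics/top0.png")[205:290,255:360]
b=cv2.imread("pics/side0.png")[195:275,225:300]
f=lambda i:cv2.convertScaleAbs(cv2.resize(i,None,fx=7,fy=7,interpolation=cv2.INTER_CUBIC),alpha=1.6)
cv2.imwrite("pics/ct.png",f(a));cv2.imwrite("pics/cs.png",f(b))
E
```

```text
(no output)
```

View pics/ct.png

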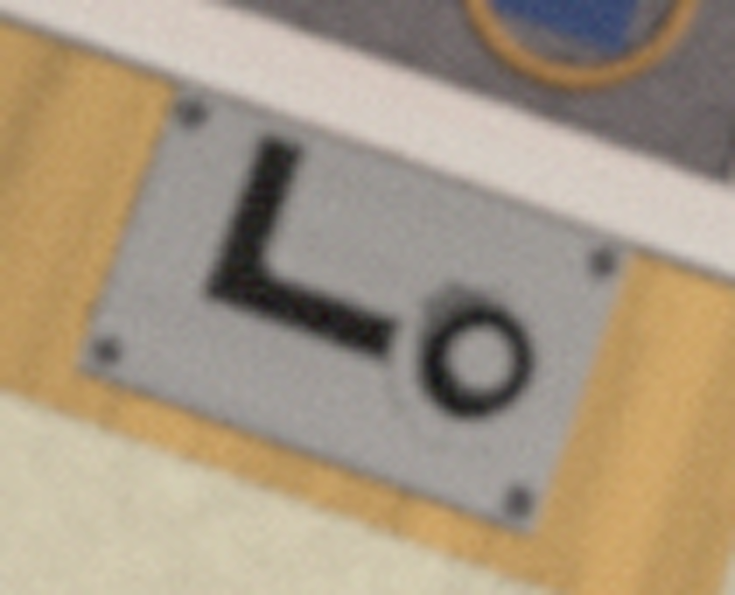

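View pics/cs.png

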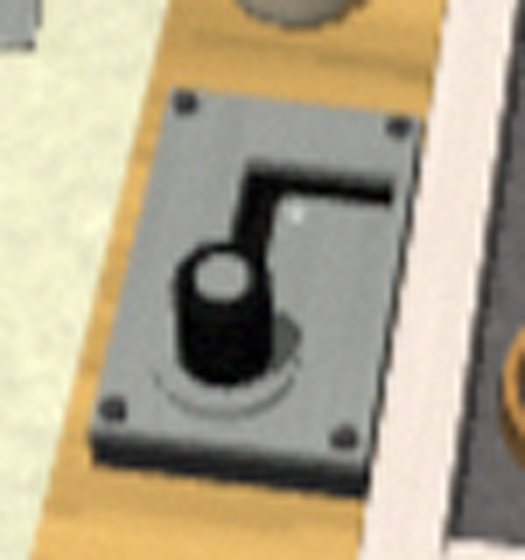

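The crops confirm the black knob on the gate plate. In the full top image its top is centred at about (323,256.5), and the slot corner is at about (289,244).

```bash
cat >h.py <<'E'
import numpy as np
from cell import *
def ray(d,uv,z):
    W=d["world_to_cam"];R=W[:3,:3];c=-R.T@W[:3,3];K=d["camera_matrix"]
    v=np.linalg.inv(K)@[uv[0],uv[1],1];v=R.T@[v[0],-v[1],-v[2]]
    return c+v*(z-c[2])/v[2]
E
python3 - <<'E'
from h import *
def fit(L,P):
    L=np.array(L,float);lc=L.mean(0);pc=P.mean(0);H=(L-lc).T@(P-pc);th=np.arctan2(H[0,1]-H[1,0],H[0,0]+H[1,1])
    R=np.array([[np.cos(th),-np.sin(th)],[np.sin(th),np.cos(th)]]);t=pc-R@lc
    return th,R,t,P-(L@R.T+t)
full=lambda p,o:(np.array(p)+.5)/7-.5+o
for n,o,L,px,k in(("top",(255,205),[(59,40),(59,-125),(-45,-125),(-45,40),(-8,8)],[(174,87),(630,258),(533,530),(82,370),(208,294)],(477,361)),
  ("side",(225,195),[(59,40),(59,-125),(-45,-125),(-45,40),(-8,8)],[(418,118),(366,468),(92,436),(168,90),(248,163)],(222,276))):
    d=get_image(n)
    P=np.array([ray(d,full(p,o),38)[:2] for p in px]);th,R,t,r=fit(L,P)
    kp=ray(d,full(k,o),88)[:2]
    print(n,"th",np.degrees(th),"corner",t,"res",r.round(1).tolist(),"knob",kp,"local",R.T@(kp-t))
    print(" start,end",R@[0,-90]+t,R@[45,0]+t)
E
```

```text
top th -19.196316118130184 corner [520.58301169 -11.28089547] res [[-0.6, 2.5], [-3.2, 1.2], [2.1, 0.3], [-0.2, -1.9], [1.9, -2.0]] knob [492.24866842 -91.27306707] local [ -0.45698321 -84.86090792]
 start,end [490.9904783  -96.27667164] [563.08089978 -26.07716216]
side th -18.669131478909264 corner [520.76905409  -9.59664783] res [[-0.8, 0.9], [-1.4, -0.4], [0.6, -1.3], [0.4, 1.0], [1.2, -0.2]] knob [493.09077116 -88.10197893] local [ -1.09216844 -83.23449721]
 start,end [491.95981761 -94.86110639] [563.40128337 -24.00126607]
```

Call:
send_rows:
  deltas:
    - {"yaw": -5.2}
    - {"tx": -3, "ty": -3.5}
    - {"tx": -3, "ty": -3.5}
    - {"tx": -3, "ty": -3.5}
    - {"tx": -3, "ty": -3.5}
    - {"tx": -3, "ty": -3.5}
    - {"tx": -3, "ty": -3.5}
    - {"tx": -3, "ty": -3.5}
    - {"tx": -3, "ty": -3.5}
    - {"tx": -3, "ty": -3.5}
  jaw: 0

```text
$.deltas[0]: bad value
```

```bash
python3 - <<'E'
from h import *
s=sense();print(s["clock"],s["eef_pos"],s["eef_rot"].round(3).tolist() if hasattr(s["eef_rot"],"round") else s["eef_rot"],s["gripper_width"])
d=get_image("top");print("brush tops",[ray(d,p,205)[:2].round() for p in((412,198),(440,208))], "pot",ray(d,(415,215),105).round())
R=np.array(s["eef_rot"]);g=np.array([478.6,-133.4,218]);print("to go cm",R.T@(g-s["eef_pos"])/10)
E
```

```text
0.2 [224.56463659 501.86657727 217.9795295 ] [[-0.913, 0.409, -0.001], [0.409, 0.913, -0.001], [0.0, -0.001, -1.0]] 1.003375875815818
brush tops [array([ 609., -271.]), array([ 589., -330.])] pot [ 588. -302.  105.]
to go cm [-4.91391748e+01 -4.76058468e+01  2.75854713e-02]
```

Call:
send_rows:
  deltas:
    - {"tx": 0, "ty": 0, "tz": 0, "yaw": -5.2}
    - {"tx": -3, "ty": -3.5, "tz": 0, "yaw": 0}
    - {"tx": -3, "ty": -3.5, "tz": 0, "yaw": 0}
    - {"tx": -3, "ty": -3.5, "tz": 0, "yaw": 0}
    - {"tx": -3, "ty": -3.5, "tz": 0, "yaw": 0}
    - {"tx": -3, "ty": -3.5, "tz": 0, "yaw": 0}
    - {"tx": -3, "ty": -3.5, "tz": 0, "yaw": 0}
    - {"tx": -3, "ty": -3.5, "tz": 0, "yaw": 0}
    - {"tx": -3, "ty": -3.5, "tz": 0, "yaw": 0}
    - {"tx": -3, "ty": -3.5, "tz": 0, "yaw": 0}
  jaw: 0

```text
clock: 1.5
eef_pos: [378.3, 115.0, 218.4]
eef_rot: [[-0.946, 0.324, 0.0], [0.324, 0.946, 0.0], [-0.0, 0.0, -1.0]]
ft_force: [0.7, 0.4, -0.4]
gripper_width: -0.001
gripper_force: 0.0
```

```bash
cat >>h.py <<'E'
def st(g=None):
    s=sense();R=np.array(s["eef_rot"]);p=np.array(s["eef_pos"])
    a=np.radians(-18.9);L=np.array([[np.cos(a),np.sin(a)],[-np.sin(a),np.cos(a)]])
    print("t",s["clock"],"p",p.round(1),"local",(L@(p[:2]-[520.7,-10.4])).round(1),"yerr deg",np.degrees(np.arctan2(R[1,1],R[0,1])).round(2)-71.1,"F",np.round(s["ft_force"],1),"Floc",(L@np.array(s["ft_force"])[:2]).round(1),"w",round(float(s["gripper_width"]),3))
    if g is not None: print("to go cm",(R.T@(np.array(g)-p)/10).round(2))
E
python3 -c "
from h import *
st([478.6,-133.4,218])"
```

```text
t 1.5 p [378.3 115.  218.4] local [-175.3   72.6] yerr deg -0.009999999999990905 F [ 0.7  0.4 -0.4] Floc [0.5 0.6] w -0.001
to go cm [-17.54 -20.25   0.05]
```

Call:
send_rows:
  deltas:
    - {"tx": -3.5, "ty": -4.1, "tz": 0, "yaw": 0}
    - {"tx": -3.5, "ty": -4.1, "tz": 0, "yaw": 0}
    - {"tx": -3.5, "ty": -4.1, "tz": 0, "yaw": 0}
    - {"tx": -3.5, "ty": -4.1, "tz": 0, "yaw": 0}
    - {"tx": -3.5, "ty": -4.1, "tz": 0, "yaw": 0}
    - {"tx": 0, "ty": 0, "tz": 3, "yaw": 0}
    - {"tx": 0, "ty": 0, "tz": 3, "yaw": 0}
    - {"tx": 0, "ty": 0, "tz": 3, "yaw": 0}
    - {"tx": 0, "ty": 0, "tz": 2, "yaw": 0}
    - {"tx": 0, "ty": 0, "tz": 0, "yaw": 0}

```text
clock: 2.75
eef_pos: [476.5, -133.8, 107.3]
eef_rot: [[-0.946, 0.324, -0.003], [0.324, 0.946, 0.001], [0.003, 0.001, -1.0]]
ft_force: [-0.1, -0.9, 0.5]
gripper_width: -0.0
gripper_force: 0.0
```

```bash
python3 - <<'E'
from h import *
import cv2
st()
f=[cv2.convertScaleAbs(cv2.resize(get_image(n)["frame"][y:y+110,x:x+110,::-1],(400,400),interpolation=2),alpha=1.6) for n,x,y in(("top",265,190),("side",205,170))]
cv2.imwrite("pics/a.png",np.hstack(f))
E
```

```text
t 2.75 p [ 476.5 -133.8  107.3] local [  -1.8 -131.1] yerr deg -0.009999999999990905 F [-0.1 -0.9  0.5] Floc [ 0.2 -0.8] w -0.0
```

View pics/a.png

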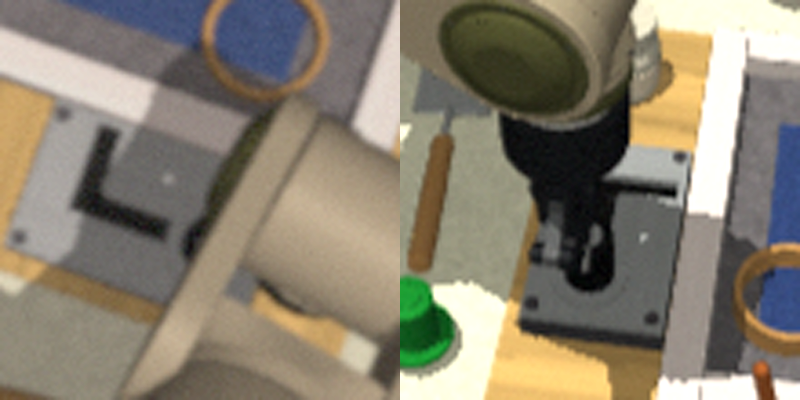

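The side view shows the knob unmoved at about (257,241). The fingertips appear near (249,236), and I'll check that against their projection before descending.

```bash
python3 - <<'E'
from h import *
d=get_image("side")
for P in([476.5,-133.8,96.3],[476.5,-133.8,170],[492.6,-89.7,88]):
    c=d["world_to_cam"]@np.r_[P,1];q=d["camera_matrix"]@[c[0],-c[1],-c[2]];uv=q[:2]/q[2];print(uv,"crop",(uv-[205,170])*400/110+[400,0])
E
```

```text
[252.55988679 248.00787945] crop [572.94504286 283.66501619]
[251.47281589 230.1478832 ] crop [568.99205777 218.71957528]
[256.19807107 234.53292364] crop [586.17480389 234.66517686]
```

Call:
send_rows:
  deltas:
    - {"tx": -0.2, "ty": 0, "tz": 1.5, "yaw": 0}
    - {"tx": 0, "ty": 0, "tz": 1.5, "yaw": 0}
    - {"tx": 0, "ty": 0, "tz": 1.1, "yaw": 0}
    - {"tx": 0, "ty": 0, "tz": 0, "yaw": 0}

```text
clock: 3.4
eef_pos: [478.7, -134.6, 66.6]
eef_rot: [[-0.946, 0.324, -0.001], [0.324, 0.946, 0.001], [0.002, 0.0, -1.0]]
ft_force: [0.0, -0.2, 0.2]
gripper_width: 0.002
gripper_force: 0.0
```

```bash
python3 - <<'E'
from h import *
import cv2
st()
cv2.imwrite("pics/b.png",cv2.convertScaleAbs(cv2.resize(get_image("side")["frame"][180:280,200:310,::-1],(770,600),interpolation=2),alpha=2.2))
E
```

```text
t 3.4 p [ 478.7 -134.6   66.6] local [   0.5 -131.1] yerr deg -0.009999999999990905 F [ 0.  -0.2  0.2] Floc [ 0.1 -0.2] w 0.002
```

View pics/b.png

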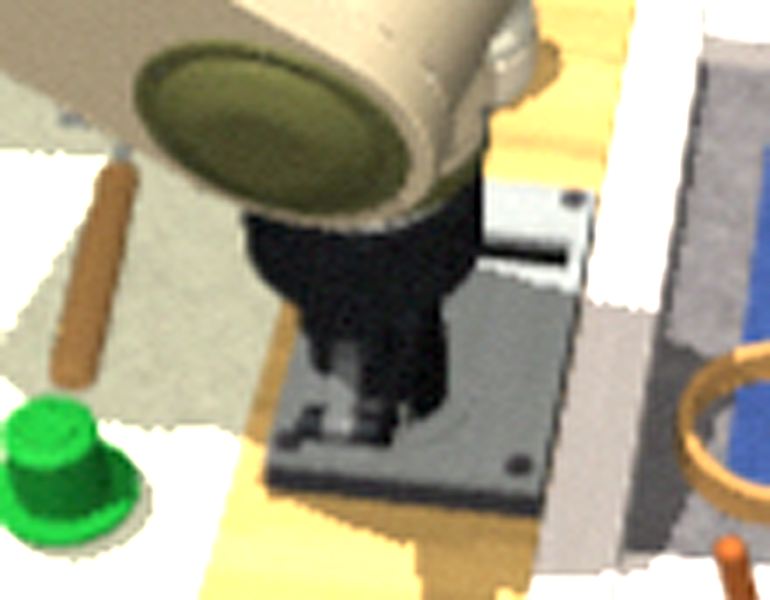

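The fist is down beside the knob on the slot-start side, with the tip at about crop (390,440), and there is no contact force. Now I'll push along the long leg.

Call:
send_rows:
  deltas:
    - {"tx": 0, "ty": 0.8, "tz": 0, "yaw": 0}
    - {"tx": 0, "ty": 0.8, "tz": 0, "yaw": 0}
    - {"tx": 0, "ty": 0.8, "tz": 0, "yaw": 0}
    - {"tx": 0, "ty": 0.8, "tz": 0, "yaw": 0}
    - {"tx": 0, "ty": 0.8, "tz": 0, "yaw": 0}
    - {"tx": 0, "ty": 0.8, "tz": 0, "yaw": 0}

```text
clock: 4.2
eef_pos: [494.9, -89.0, 67.5]
eef_rot: [[-0.946, 0.324, 0.0], [0.324, 0.946, -0.0], [-0.001, -0.0, -1.0]]
ft_force: [-0.6, -2.7, 3.3]
gripper_width: -0.001
gripper_force: 2.3
```

```bash
python3 -c "
from h import *
st()"
```

```text
t 4.2 p [494.9 -89.   67.5] local [  1.1 -82.8] yerr deg 0.0 F [-0.6 -2.7  3.3] Floc [ 0.3 -2.8] w -0.001
```

Call:
send_rows:
  deltas:
    - {"tx": 0.1, "ty": 0.8, "tz": 0, "yaw": 0}
    - {"tx": 0, "ty": 0.8, "tz": 0, "yaw": 0}
    - {"tx": 0, "ty": 0.8, "tz": 0, "yaw": 0}
    - {"tx": 0, "ty": 0.8, "tz": 0, "yaw": 0}
    - {"tx": 0, "ty": 0.6, "tz": 0, "yaw": 0}
    - {"tx": 0, "ty": 0, "tz": 0, "yaw": 0}

```text
clock: 4.95
eef_pos: [506.3, -52.3, 67.4]
eef_rot: [[-0.946, 0.324, 0.001], [0.324, 0.946, 0.0], [-0.0, 0.001, -1.0]]
ft_force: [0.2, 0.8, 4.9]
gripper_width: -0.0
gripper_force: 2.1
```

```bash
python3 - <<'E'
from h import *
import cv2
st()
f=[cv2.convertScaleAbs(cv2.resize(get_image(n)["frame"][y:y+110,x:x+110,::-1],(400,400),interpolation=2),alpha=1.8) for n,x,y in(("top",255,190),("side",205,170))]
cv2.imwrite("pics/c.png",np.hstack(f))
E
```

```text
t 4.95 p [506.3 -52.3  67.4] local [ -0.1 -44.3] yerr deg 0.010000000000005116 F [0.2 0.8 4.9] Floc [-0.1  0.8] w -0.0
```

View pics/c.png

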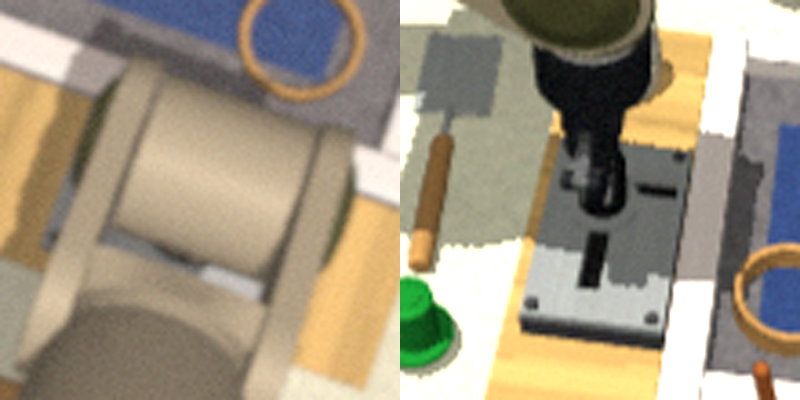

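The side view shows the knob moved along the long leg, with the washer centred near crop (607,205) and the slot visible on both sides of it. I'll push slowly to the corner stop.

Call:
send_rows:
  deltas:
    - {"tx": 0, "ty": 0.3, "tz": 0, "yaw": 0}
    - {"tx": 0, "ty": 0.3, "tz": 0, "yaw": 0}
    - {"tx": 0, "ty": 0.3, "tz": 0, "yaw": 0}
    - {"tx": 0, "ty": 0, "tz": 0, "yaw": 0}

```text
clock: 5.55
eef_pos: [509.0, -44.6, 67.4]
eef_rot: [[-0.946, 0.324, 0.0], [0.324, 0.946, -0.0], [-0.0, -0.0, -1.0]]
ft_force: [0.3, -2.2, 5.1]
gripper_width: -0.001
gripper_force: 2.6
```

```bash
python3 -c "
from h import *
st()"
```

```text
t 5.55 p [509.  -44.6  67.4] local [ -0.  -36.1] yerr deg -0.009999999999990905 F [ 0.3 -2.2  5.1] Floc [ 1. -2.] w -0.001
```

Call:
send_rows:
  deltas:
    - {"tx": 0, "ty": 0.2, "tz": 0, "yaw": 0}
    - {"tx": 0, "ty": 0.2, "tz": 0, "yaw": 0}
    - {"tx": 0, "ty": 0, "tz": 0, "yaw": 0}

```text
clock: 5.92
eef_pos: [510.3, -40.8, 67.3]
eef_rot: [[-0.946, 0.324, 0.0], [0.324, 0.946, -0.0], [-0.0, 0.0, -1.0]]
ft_force: [-0.0, -1.6, 4.9]
gripper_width: 0.002
gripper_force: 2.8
```

Call:
send_rows:
  deltas:
    - {"tx": 0, "ty": 0.2, "tz": 0, "yaw": 0}
    - {"tx": 0, "ty": 0, "tz": 0, "yaw": 0}

```text
clock: 6.18
eef_pos: [510.9, -38.9, 67.4]
eef_rot: [[-0.946, 0.324, 0.0], [0.324, 0.946, -0.0], [-0.0, 0.0, -1.0]]
ft_force: [0.7, -3.6, 4.3]
gripper_width: -0.004
gripper_force: 2.8
```

```bash
python3 -c "
from h import *
st()"
```

```text
t 6.175 p [510.9 -38.9  67.4] local [ -0.1 -30.1] yerr deg -0.009999999999990905 F [ 0.7 -3.6  4.3] Floc [ 1.8 -3.2] w -0.004
```

Not at the stop yet, so I'll keep going in 2 mm steps.

Call:
send_rows:
  deltas:
    - {"tx": 0, "ty": 0.2, "tz": 0, "yaw": 0}
    - {"tx": 0, "ty": 0, "tz": 0, "yaw": 0}

```text
clock: 6.42
eef_pos: [511.6, -37.0, 67.4]
eef_rot: [[-0.946, 0.324, 0.0], [0.324, 0.946, -0.0], [-0.0, 0.0, -1.0]]
ft_force: [0.8, -2.7, 4.2]
gripper_width: -0.002
gripper_force: 2.8
```

Call:
send_rows:
  deltas:
    - {"tx": 0, "ty": 0.2, "tz": 0, "yaw": 0}
    - {"tx": 0, "ty": 0, "tz": 0, "yaw": 0}

```text
clock: 6.68
eef_pos: [512.2, -35.1, 67.4]
eef_rot: [[-0.946, 0.324, 0.0], [0.324, 0.946, 0.0], [-0.0, 0.0, -1.0]]
ft_force: [0.4, -3.0, 4.6]
gripper_width: 0.003
gripper_force: 2.8
```

```bash
python3 - <<'E'
from h import *
import cv2
st()
cv2.imwrite("pics/d.png",cv2.convertScaleAbs(cv2.resize(get_image("side")["frame"][180:270,210:310,::-1],(660,594),interpolation=2),alpha=2.5))
E
```

```text
t 6.675 p [512.2 -35.1  67.4] local [ -0.  -26.1] yerr deg 0.0 F [ 0.4 -3.   4.6] Floc [ 1.3 -2.7] w 0.003
```

View pics/d.png

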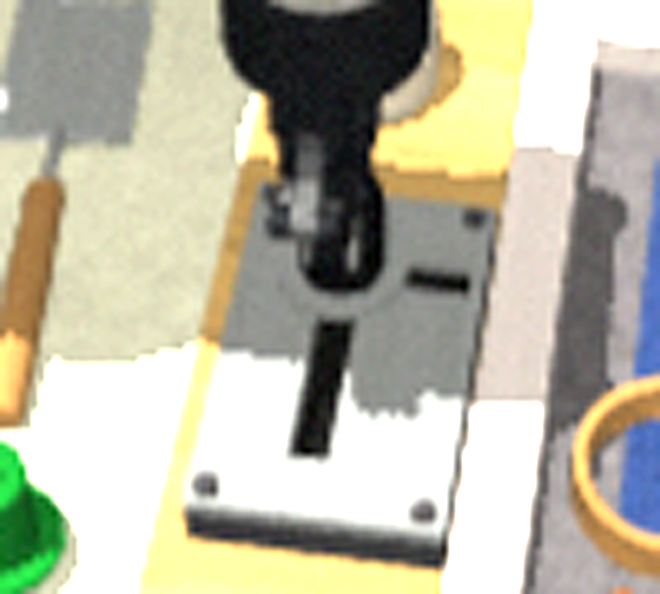

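The knob is near the corner, with the washer's near edge at about crop (337,318). I'll convert that to a knob position.

```bash
python3 - <<'E'
from h import *
d=get_image("side")
a=np.radians(-18.9);L=np.array([[np.cos(a),np.sin(a)],[-np.sin(a),np.cos(a)]])
for p in((337,318),(406,278),(468,283),(312,456)):
    w=ray(d,(np.array(p)+.5)/6.6-.5+[210,180],38)[:2];print(p,(L@(w-[520.7,-10.4])).round(1))
E
```

```text
(337, 318) [  0.2 -24.8]
(406, 278) [25.6 -0.1]
(468, 283) [51.8  1. ]
(312, 456) [  1.1 -93.7]
```

Call:
send_rows:
  deltas:
    - {"tx": 0, "ty": 0.15, "tz": 0, "yaw": 0}
    - {"tx": 0, "ty": 0, "tz": 0, "yaw": 0}

```text
clock: 7.02
eef_pos: [512.6, -33.7, 67.3]
eef_rot: [[-0.946, 0.324, 0.0], [0.324, 0.946, -0.0], [-0.0, -0.0, -1.0]]
ft_force: [0.4, -3.2, 4.8]
gripper_width: -0.001
gripper_force: 2.9
```

Call:
send_rows:
  deltas:
    - {"tx": 0, "ty": 0.15, "tz": 0, "yaw": 0}
    - {"tx": 0, "ty": 0, "tz": 0, "yaw": 0}

```text
clock: 7.28
eef_pos: [513.1, -32.3, 67.3]
eef_rot: [[-0.946, 0.324, 0.0], [0.324, 0.946, -0.0], [-0.0, -0.0, -1.0]]
ft_force: [0.8, -3.2, 5.6]
gripper_width: -0.001
gripper_force: 3.0
```

Call:
send_rows:
  deltas:
    - {"tx": 0, "ty": 0.15, "tz": 0, "yaw": 0}
    - {"tx": 0, "ty": 0, "tz": 0, "yaw": 0}

```text
clock: 7.52
eef_pos: [513.4, -31.5, 67.5]
eef_rot: [[-0.946, 0.324, -0.0], [0.324, 0.946, -0.001], [-0.0, -0.001, -1.0]]
ft_force: [-1.1, -7.4, 6.9]
gripper_width: -0.002
gripper_force: 4.7
```

Call:
send_rows:
  deltas:
    - {"tx": 0, "ty": 0.15, "tz": 0, "yaw": 0}
    - {"tx": 0, "ty": 0, "tz": 0, "yaw": 0}

```text
clock: 7.78
eef_pos: [513.9, -30.6, 67.9]
eef_rot: [[-0.946, 0.324, -0.0], [0.324, 0.946, -0.002], [-0.001, -0.002, -1.0]]
ft_force: [-3.7, -10.3, 11.4]
gripper_width: 0.002
gripper_force: 7.3
```

The force rose at the stop, so the knob is at the corner. Now I'll back off and go round to the robot side.

Call:
send_rows:
  deltas:
    - {"tx": 0, "ty": -1.2, "tz": 0, "yaw": 0}
    - {"tx": 0, "ty": -1.3, "tz": 0, "yaw": 0}
    - {"tx": 2.2, "ty": 0, "tz": 0, "yaw": 0}
    - {"tx": 2.3, "ty": 0, "tz": 0, "yaw": 0}
    - {"tx": 0, "ty": 2.3, "tz": 0, "yaw": 0}
    - {"tx": 0, "ty": 2.3, "tz": 0, "yaw": 0}
    - {"tx": 0, "ty": 0, "tz": 0, "yaw": 0}
    - {"tx": 0, "ty": 0, "tz": 0, "yaw": 0}

```text
clock: 8.78
eef_pos: [477.8, 4.5, 67.0]
eef_rot: [[-0.946, 0.324, -0.001], [0.324, 0.946, 0.0], [0.001, -0.0, -1.0]]
ft_force: [-0.6, 0.3, -0.6]
gripper_width: -0.0
gripper_force: 0.0
```

```bash
python3 -c "
from h import *
st()"
```

```text
t 8.775 p [477.8   4.5  67. ] local [-45.4   0.2] yerr deg -0.01999999999999602 F [-0.6  0.3 -0.6] Floc [-0.6  0.1] w -0.0
```

Call:
send_rows:
  deltas:
    - {"tx": -0.9, "ty": 0.1, "tz": 0, "yaw": 0}
    - {"tx": -0.9, "ty": 0, "tz": 0, "yaw": 0}
    - {"tx": -0.6, "ty": 0, "tz": 0, "yaw": 0}
    - {"tx": -0.6, "ty": 0, "tz": 0, "yaw": 0}
    - {"tx": 0, "ty": 0, "tz": 0, "yaw": 0}

```text
clock: 9.4
eef_pos: [507.5, -4.0, 67.3]
eef_rot: [[-0.946, 0.324, 0.001], [0.324, 0.946, -0.0], [-0.001, 0.0, -1.0]]
ft_force: [-0.1, -0.2, 0.4]
gripper_width: 0.003
gripper_force: 0.0
```

```bash
python3 -c "
from h import *
st()"
```

```text
t 9.4 p [507.5  -4.   67.3] local [-14.5   1.8] yerr deg -0.01999999999999602 F [-0.1 -0.2  0.4] Floc [-0.1 -0.2] w 0.003
```

```bash
python3 - <<'E'
from h import *
import cv2
f=[cv2.convertScaleAbs(cv2.resize(get_image(n)["frame"][y:y+90,x:x+100,::-1],(400,360),interpolation=2),alpha=2.5) for n,x,y in(("top",255,200),("side",210,180))]
cv2.imwrite("pics/e.png",np.hstack(f))
E
```

```text
(no output)
```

View pics/e.png

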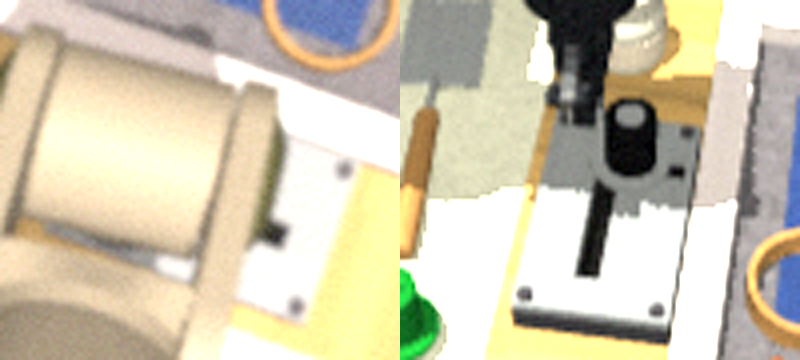

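The knob has rounded the corner: its top is at crop (630,115), with a stub of the short leg left at (677,172). I'll keep pushing.

Call:
send_rows:
  deltas:
    - {"tx": -0.5, "ty": 0, "tz": 0, "yaw": 0}
    - {"tx": -0.5, "ty": 0, "tz": 0, "yaw": 0}
    - {"tx": -0.5, "ty": 0, "tz": 0, "yaw": 0}
    - {"tx": -0.4, "ty": 0, "tz": 0, "yaw": 0}
    - {"tx": -0.3, "ty": 0, "tz": 0, "yaw": 0}
    - {"tx": 0, "ty": 0, "tz": 0, "yaw": 0}

```text
clock: 10.25
eef_pos: [528.1, -11.1, 67.3]
eef_rot: [[-0.946, 0.324, 0.001], [0.324, 0.946, -0.0], [-0.001, 0.0, -1.0]]
ft_force: [-0.0, -0.2, -0.7]
gripper_width: 0.001
gripper_force: 0.0
```

Call:
send_rows:
  deltas:
    - {"tx": -0.2, "ty": 0, "tz": 0, "yaw": 0}
    - {"tx": -0.2, "ty": 0, "tz": 0, "yaw": 0}
    - {"tx": 0, "ty": 0, "tz": 0, "yaw": 0}

```text
clock: 10.62
eef_pos: [531.7, -12.3, 67.3]
eef_rot: [[-0.946, 0.324, 0.0], [0.324, 0.946, -0.0], [-0.0, 0.0, -1.0]]
ft_force: [-0.1, 0.8, 0.8]
gripper_width: 0.0
gripper_force: 0.3
```

```bash
python3 -c "
from h import *
st()"
```

```text
t 10.625 p [531.7 -12.3  67.3] local [11.1  1.8] yerr deg -0.009999999999990905 F [-0.1  0.8  0.8] Floc [-0.3  0.7] w 0.0
```

Call:
send_rows:
  deltas:
    - {"tx": -0.2, "ty": 0, "tz": 0, "yaw": 0}
    - {"tx": -0.2, "ty": 0, "tz": 0, "yaw": 0}
    - {"tx": 0, "ty": 0, "tz": 0, "yaw": 0}

```text
clock: 11.0
eef_pos: [535.5, -13.6, 67.3]
eef_rot: [[-0.946, 0.324, 0.0], [0.324, 0.946, -0.0], [-0.0, -0.0, -1.0]]
ft_force: [-0.4, 0.6, 0.3]
gripper_width: 0.0
gripper_force: 0.5
```

Call:
send_rows:
  deltas:
    - {"tx": -0.2, "ty": 0, "tz": 0, "yaw": 0}
    - {"tx": 0, "ty": 0, "tz": 0, "yaw": 0}

```text
clock: 11.25
eef_pos: [537.4, -14.2, 67.3]
eef_rot: [[-0.946, 0.324, 0.0], [0.324, 0.946, -0.0], [-0.0, 0.0, -1.0]]
ft_force: [-1.5, 0.6, 0.7]
gripper_width: 0.003
gripper_force: 0.7
```

Call:
send_rows:
  deltas:
    - {"tx": -0.15, "ty": 0, "tz": 0, "yaw": 0}
    - {"tx": 0, "ty": 0, "tz": 0, "yaw": 0}

```text
clock: 11.5
eef_pos: [538.8, -14.6, 67.4]
eef_rot: [[-0.946, 0.324, 0.0], [0.324, 0.946, 0.0], [-0.0, 0.0, -1.0]]
ft_force: [-1.1, -0.0, 1.3]
gripper_width: 0.001
gripper_force: 0.9
```

Call:
send_rows:
  deltas:
    - {"tx": -0.15, "ty": 0, "tz": 0, "yaw": 0}
    - {"tx": 0, "ty": 0, "tz": 0, "yaw": 0}

```text
clock: 11.75
eef_pos: [540.1, -15.1, 67.4]
eef_rot: [[-0.946, 0.324, -0.0], [0.324, 0.946, 0.0], [0.0, 0.0, -1.0]]
ft_force: [-1.4, 0.7, 1.5]
gripper_width: 0.0
gripper_force: 1.2
```

Call:
send_rows:
  deltas:
    - {"tx": -0.15, "ty": 0, "tz": 0, "yaw": 0}
    - {"tx": 0, "ty": 0, "tz": 0, "yaw": 0}

```text
clock: 12.0
eef_pos: [540.9, -15.4, 67.4]
eef_rot: [[-0.946, 0.324, -0.002], [0.324, 0.946, 0.0], [0.002, -0.0, -1.0]]
ft_force: [-6.2, 2.3, 5.2]
gripper_width: 0.001
gripper_force: 3.1
```

```bash
python3 - <<'E'
from h import *
import cv2
st()
f=[cv2.convertScaleAbs(cv2.resize(get_image(n)["frame"][y:y+90,x:x+100,::-1],(660,594),interpolation=2),alpha=2) for n,x,y in(("side",220,175),)]
cv2.imwrite("pics/f.png",np.hstack(f))
E
```

```text
t 12.0 p [540.9 -15.4  67.4] local [20.8  1.9] yerr deg 0.0 F [-6.2  2.3  5.2] Floc [-6.7  0.2] w 0.001
```

View pics/f.png

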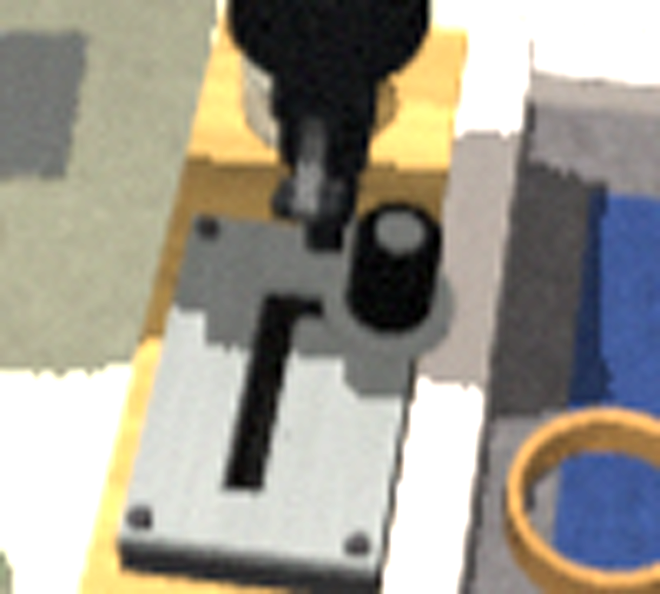

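The washer now laps over the frame rail at (445,310) and the force is rising. One more small press to confirm, then I'll retreat and lift.

Call:
send_rows:
  deltas:
    - {"tx": -0.15, "ty": 0, "tz": 0, "yaw": 0}
    - {"tx": 0, "ty": 0, "tz": 0, "yaw": 0}

```text
clock: 12.3
eef_pos: [541.8, -15.7, 67.5]
eef_rot: [[-0.946, 0.324, -0.003], [0.324, 0.946, 0.001], [0.003, -0.0, -1.0]]
ft_force: [-7.9, 2.7, 7.6]
gripper_width: 0.001
gripper_force: 4.5
```

Call:
send_rows:
  deltas:
    - {"tx": 0.5, "ty": 0, "tz": 0, "yaw": 0}
    - {"tx": 1.5, "ty": 0, "tz": 0, "yaw": 0}
    - {"tx": 2, "ty": 0, "tz": 0, "yaw": 0}
    - {"tx": 0, "ty": 0, "tz": -3, "yaw": 0}
    - {"tx": 0, "ty": 0, "tz": -4, "yaw": 0}
    - {"tx": 0, "ty": 0, "tz": -4, "yaw": 0}
    - {"tx": 2, "ty": 2, "tz": -3, "yaw": 0}
    - {"tx": 4, "ty": 4, "tz": 0, "yaw": 0}
    - {"tx": 4, "ty": 4, "tz": 0, "yaw": 0}
    - {"tx": 4, "ty": 4, "tz": 0, "yaw": 0}

```text
clock: 13.55
eef_pos: [417.5, 176.0, 207.5]
eef_rot: [[-0.946, 0.325, 0.002], [0.325, 0.946, 0.0], [-0.002, 0.001, -1.0]]
ft_force: [0.2, 0.7, 0.1]
gripper_width: 0.001
gripper_force: 0.0
```

Call:
send_rows:
  deltas:
    - {"tx": 2, "ty": 4, "tz": 0, "yaw": 0}
    - {"tx": 2, "ty": 4, "tz": 0, "yaw": 0}
    - {"tx": 0, "ty": 0, "tz": 0, "yaw": 0}
    - {"tx": 0, "ty": 0, "tz": 0, "yaw": 0}

```text
clock: 14.05
eef_pos: [406.3, 263.0, 207.2]
eef_rot: [[-0.946, 0.324, 0.0], [0.324, 0.946, -0.0], [-0.0, -0.0, -1.0]]
ft_force: [0.4, 0.2, 0.6]
gripper_width: -0.001
gripper_force: 0.0
```

```bash
python3 - <<'E'
from h import *
import cv2
st()
f=[cv2.convertScaleAbs(cv2.resize(get_image(n)["frame"][y:y+135,x:x+180,::-1],(400,300),interpolation=2),alpha=1.6) for n,x,y in(("top",200,170),("side",180,150))]
cv2.imwrite("pics/g.png",np.hstack(f))
E
```

```text
t 14.05 p [406.3 263.  207.2] local [-196.8  221.6] yerr deg 0.0 F [0.4 0.2 0.6] Floc [0.3 0.3] w -0.001
```

View pics/g.png

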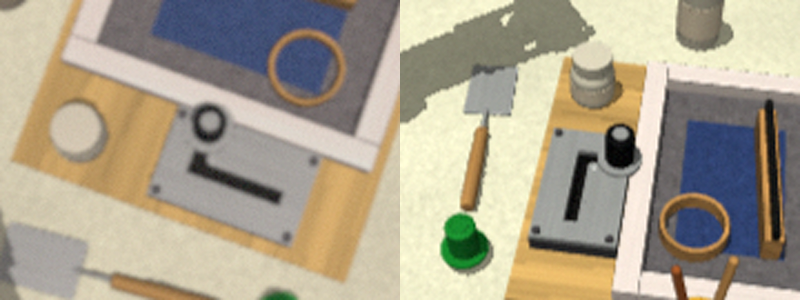

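The knob is at the short leg's end (top crop (209,123)) with its washer over the frame, and everything else is where it was. I'll do one numeric check, then hand in.

```bash
python3 - <<'E'
from h import *
a=np.radians(-18.9);L=np.array([[np.cos(a),np.sin(a)],[-np.sin(a),np.cos(a)]])
for n,p,o in(("top",(209,123),(200,170)),("side",(220,132),(180,150))):
    k=L@(ray(get_image(n),np.array(p)*.45+o,88)[:2]-[520.7,-10.4]);print(n,k)
if abs(k[0]-45)<5: print(job_done())
E
```

```text
top [ 4.42151150e+01 -4.62348027e-03]
side [45.97866194  6.05584873]
the job is handed in; nothing more can be done
None
```

The knob was pushed to the corner, round it and home to the end of the short leg. Its washer laps over the frame, nothing else on the bench appears to have moved, the arm is clear, and the job is handed in at about 14 s on the clock.

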